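# Mesh the splined drive gear in the mower gearbox and hold it home

### The arm

A 6-joint arm with a two-finger parallel gripper is mounted at the origin on the work surface. World frame = base frame: x ahead of the robot, y to its left, z up, the work surface at z = 0. Lengths are in m, angles in degrees, forces in N, time in s.
With the tool pointing down it reaches from about 0.3 to 0.75 m from the base axis. Payload 8.5 kg.
Tool frame: the origin (TCP) lies at the very end of the fingers, on their centre line; the grasp point (between the pads) lies 19 mm behind it; z points along the fingers, y is the line along which they close (so a half turn about z gives the same grasp; the last joint's range is limited). The gripper opens to 85 mm and grips with 20 to 120 N. Pads are 22 mm wide; open, the fingers measure 114 mm over their backs; the gripper's body (76 mm by 85 mm) begins 54 mm behind the grasp point. The pads swing forward as they close: fully open they stand 13 mm farther back than shut.
Start: joints at [-79.773, 21.807, 74.336, -0, 83.858, -12.336], TCP at [0.211, -0.508, 0.231] pointing down, gripper open.
Joint ranges: [-178.18, 178.18], [-50.72, 133.34], [12.68, 142.11], [-81.47, 261.47], [9.98, 163.14], [-165.26, 165.26]. Speed limits (degrees/s): [136.94, 136.94, 180, 180, 180, 180].

### API

Orientations are given as a 3x3 rotation matrix whose columns are the frame's x, y, z axes.
In Python, from rig import env, optics, spotter gives the robot as it stands.
- The arm moves only by the shell command python3 -m crank 'ROWS' [FORCE]. ROWS is JSON, one flat list of numbers, 5 for each row, row after row: the finger opening in cm, from 0 to 8.54, then the shift along the tool's x, y, z in cm, then the turn about the tool's z in rad. A call has exactly 8 rows; each row shifts and turns the commanded pose from where the row before left it, along the tool's axes as they then stand; what a row does not reach is not made up. A row lasts 1/12 s, in which the tool goes at most 41.7 mm and 7.16 degrees, less where a joint would pass 70% of its speed; a pose out of reach is approached as far as the arm can. A call is refused whole if a number of a shift passes 4.17 or a number of a turn 0.125, either way. A call with a gripper value outside its range is refused whole. The fingers move at their own pace and stop on an object; FORCE is the grip in N (left out, the last holds). Time passes only in rows, so rows that do not move let the fingers close, or fill a call up. It gives the time, the measured TCP pose, the force, the opening and the grip force at its end, in the units of the state.
- env.observe(): the state, without advancing time (a new reading comes with each control period).
- optics.get_image(name): name is "scene" or "side" or "wrist"; returns a dict with "color" (384x512x3 uint8, red, green, blue), "intrinsics" (3x3 intrinsics, pixels), "distortion" ([k1, k2, p1, p2, k3] as OpenCV has them; the pictures are not rectified), "pose" (4x4, takes a point from camera to world coordinates). Camera axes: x right, y up, looking along -z (the intrinsics and any distortion apply to the point x, -y, -z); pixel columns grow to the right and rows downward; lengths in m; the calibration is good to about 2 mm. A picture is of the moment at which its call begins. There is no depth.
- env.close_job(): hands the job in; it is judged then, once.
Trained networks look in a picture, given as the dict that the camera call returned (one of the last four; its "shot" number tells which), for a name from the list of things; names that differ only in an ending like _2 or _b are one class to them, and where a whole thing is asked for, a point or a joint stands for the part that bears it (a point fixed in the world has none). Each returns a list of dicts, best first, with "score" (0 to 1); they miss things now and then, are a little off and sometimes report something else, mostly with a low value. They report only what shows in the picture. A call takes as long as a camera call. They do not tell look-alikes from the thing itself.
- spotter.look_for(picture, query): "at" ([column, row] as shares, 0 to 1, of the picture: columns of its width, rows of its height, amid what is visible of it).
The state is a dict: "time_s": time; "q": joint angles; "qvel": joint speeds; "joint_efforts": joint torques, N m; "position": TCP position; "tool_rot": TCP orientation; "ft_force": force on the tool from outside, world axes, zero at the start; "wrist_torque": the same for the moment, N m; "grip_width": finger opening in m; "gripper_force": force on a finger pad.
Only numpy, scipy, OpenCV 4.12 (cv2) and the standard library are available. Lean on these libraries where they do the work, as an engineer would, in place of code of your own. Each camera call takes 0.05 s, during which the arm holds its last target. There are 200 camera calls.

### The job

Lift the steel drive gear by its hexagonal head out of the black stand in the parts tray, lower its stem into the hub on top of the gearbox, turn it until the splines mesh, and slide it down against the spring until the gear sits fully home on the hub. The spring pushes the gear back up if it is let go, so finish while you are still holding it pressed home, ready for the retaining clip. Leave the piston, connecting rod and dipstick where they lie.

Things in the scene. Friction and masses are not known exactly. Their poses are not given: they have to be found in the camera images.
- gear_head (a point): Centre of the gear's hexagonal steel head, where to grip it. Head: 24 mm across flats, 36 mm tall (18 mm above and below this point), z up the gear's axis. Below it a toothed dark disc, 68 mm across, 12 mm thick, then the splined stem. The gear starts upright at any yaw, stem in the stand, disc on the stand's rim. Its head's flats face 0, 60, 120 ... degrees from this frame's x.
- gear_seat (a point): Centre of the underside of the gear's disc, the face that seats on the hub; 30 mm below gear_head, same axes. Under it the stem: round core of 22 mm with six straight ribs 6 mm wide, 34 mm across, 18 mm long, pointing the way the head's flats face (0, 60, 120 ... degrees from x), then a round nose 6 mm long tapering to 14 mm.
- gear: The whole gear, one rigid steel piece of 0.38 kg give or take 20 %; its origin and axes are those of gear_head.
- stand_top (a point): Centre of the rim of the round black plastic stand, 58 mm across, 36 mm tall, fixed in the parts tray; its round hole is 40 mm wide, 32 mm deep. The steel tray is 280 by 240 mm, floor 3 mm thick, walls 22 mm tall; an aluminium gate of that height swings on its robot side.
- hub_mouth (a point): Centre of the upper face of the splined hub (56 mm across), 100 mm above the cart, on the fixed gearbox (150 by 130 mm). z up. Bore 25 mm with six slots 8 mm wide, 37 mm across, at 0, 60, 120 ... degrees from x; ribs have 1 mm spare each side. Unmeshed, ribs rest on this face, gear_seat 18 mm above it; fully home, gear_seat is level with it. At most a 30 degree turn meshes them.
- collar (a joint): Travel (m) of the brass spring collar in the hub's bore, 0 at its upper stop, where its face is 12 mm below the hub's face, growing downward; the gear's nose pushes it and it reads 0.012 with the gear fully home. Its spring pushes up with 6 N at 0 and 12 N at 0.012, more than the gear's weight.
- piston: Bystander: aluminium piston standing in the tray, 58 mm across, 50 mm tall; origin under its centre.
- conrod: Bystander: dark forged connecting rod lying flat in the tray, about 115 by 38 by 16 mm; origin under its middle, x along it.
- dipstick: Bystander: black plastic dipstick with a yellow cap, 200 mm long, 14 mm tall, lying on the cart beyond the gearbox; origin under its middle, x along it away from the cap.
There are look-alikes about, which are no part of the job. Leave any orange look-alike of the gear alone. Of the things that look like the part that bears stand_top, take the one that is farthest from the robot's base at the start.

How it is judged:
By the outcome, as a careful person would: the job done as asked, in the order asked, and still so for the second after the job is handed in, while the arm keeps its last pose, push and grip.
It also fails if it takes over 48 s, if anything falls off the work surface, if the arm or the gripper's body presses on something with over 40 N, if the wrist force passes 120 N, or if a joint passes its speed limit or range.

## Working session

There is one attempt and no reset: what is moved stays moved. The work goes in short steps, Python scripts to look and compute and a shell command to move; the robot and the scene stay as the last step left them, time stands still between calls to the robot, and variables do not carry over. Pictures are saved under pics/ and viewed, at most 12 in all, crops included, and the job is handed in when it is done.

```bash
mkdir -p pics; ls
cat > h.py <<'E'
import numpy as np, cv2
from rig import env, optics, spotter
def ray(p,at):
    K=np.array(p["intrinsics"]);D=np.array(p["distortion"]);T=np.array(p["pose"])
    h,w=p["color"].shape[:2]
    u=cv2.undistortPoints(np.array([[at]],float),K,D)[0,0]
    return T[:3,3],T[:3,:3]@np.array([u[0],-u[1],-1.0])
def onz(p,px,z):
    o,d=ray(p,px); return o+d*(z-o[2])/d[2]
def proj(p,X):
    K=np.array(p["intrinsics"]);D=np.array(p["distortion"]);T=np.array(p["pose"])
    c=(np.atleast_2d(X)-T[:3,3])@T[:3,:3]; c=c*[1,-1,-1]
    return cv2.projectPoints(c,np.zeros(3),np.zeros(3),K,D)[0][:,0]
def save(p,n): cv2.imwrite("pics/"+n,p["color"][:,:,::-1])
E
python3 - <<'E'
from h import *
ps=[]
for n in("scene","side","wrist"):
    p=optics.get_image(n); save(p,n+"0.png"); print(n,np.round(p["pose"],3).tolist())
    for q in("gear_head","stand_top","hub_mouth"):
        for r in spotter.look_for(p,q)[:4]:
            px=np.array(r["at"])*[512,384]; z={"gear_head":.07,"stand_top":.036,"hub_mouth":.1}[q]
            print(q,round(r["score"],2),px.round(1),onz(p,px,z).round(3))
cv2.imwrite("pics/a.png",np.hstack([cv2.imread("pics/scene0.png"),cv2.imread("pics/side0.png")])[:, :])
E
```

```text
pics
scene [[0.844, -0.378, 0.38, 0.953], [0.536, 0.568, -0.625, -0.677], [0.021, 0.731, 0.682, 0.792], [0.0, 0.0, 0.0, 1.0]]
gear_head 0.89 [122.7 304.1] [ 0.499 -0.429  0.07 ]
gear_head 0.55 [182.3 235.1] [ 0.482 -0.227  0.07 ]
stand_top 0.92 [219.  174.2] [0.404 0.012 0.036]
stand_top 0.46 [187.3 252.9] [ 0.503 -0.24   0.036]
hub_mouth 0.64 [291.7 154.7] [0.559 0.117 0.1  ]
side [[-0.887, 0.254, -0.387, 0.173], [-0.463, -0.472, 0.75, 0.646], [0.008, 0.844, 0.536, 0.576], [0.0, 0.0, 0.0, 1.0]]
gear_head 0.75 [298.9 173.4] [ 0.46  -0.181  0.07 ]
gear_head 0.68 [319.4 152.4] [ 0.452 -0.322  0.07 ]
stand_top 0.64 [286.4 241.8] [0.395 0.049 0.036]
stand_top 0.47 [295.5 188.1] [ 0.459 -0.161  0.036]
hub_mouth 0.94 [200.6 270.5] [0.47  0.259 0.1  ]
hub_mouth 0.15 [297.5 175.5] [ 0.442 -0.121  0.1  ]
wrist [[0.383, 0.892, 0.239, 0.272], [-0.924, 0.37, 0.099, -0.482], [0.0, -0.259, 0.966, 0.374], [0.0, 0.0, 0.0, 1.0]]
```

View pics/scene0.png

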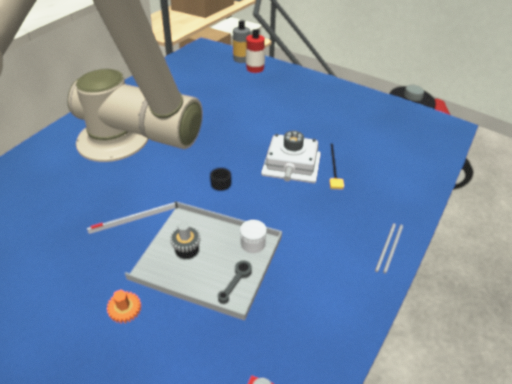

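View pics/side0.png

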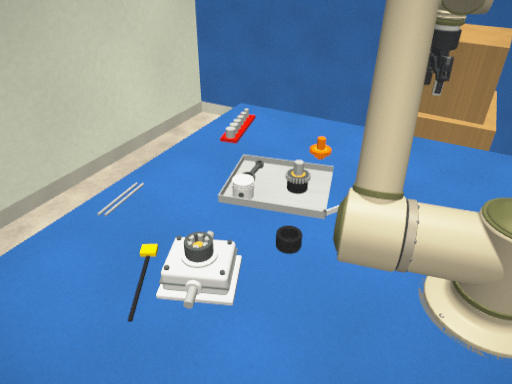

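Scene: gear in the tray at about (185,235), hub top at (293,136), and the orange decoy at (123,305). Side: gear head at (299,166), hub top at (198,242). Next I triangulate both.

Run:
```python
from h import *
a=optics.get_image("scene");b=optics.get_image("side")
def tri(pa,pb):
    A=np.zeros((3,3));c=np.zeros(3)
    for o,d in(ray(a,pa),ray(b,pb)):
        d=d/np.linalg.norm(d);M=np.eye(3)-np.outer(d,d);A+=M;c+=M@o
    return np.linalg.solve(A,c)
print("gear",tri((185,233),(299,166)),"hub",tri((293,136),(198,242)))
for p in(a,b):
  for q in("gear","piston","conrod"):
    for r in spotter.look_for(p,q)[:2]:
        px=np.array(r["at"])*[512,384]; print(q,round(r["score"],2),px.round(),onz(p,px,.06 if q=="gear" else .025).round(3))
s=env.observe();print(s["position"],np.round(s["tool_rot"],3),s["ft_force"],s["grip_width"],s["time_s"])
def crop(p,c,w=40): 
    x,y=c; return cv2.resize(p["color"][y-w:y+w,x-w:x+w,::-1],(380,290),interpolation=cv2.INTER_CUBIC)
cv2.imwrite("pics/c.png",np.vstack([np.hstack([crop(a,(185,240)),crop(b,(299,175))]),np.hstack([crop(a,(292,150)),crop(b,(200,255))])]))
```

```text
gear [ 0.47819124 -0.21865335  0.06778879] hub [0.51915504 0.19496115 0.09600166]
gear 0.85 [125. 305.] [ 0.498 -0.426  0.06 ]
gear 0.72 [184. 236.] [ 0.481 -0.22   0.06 ]
piston 0.62 [333. 178.] [0.658 0.176 0.025]
piston 0.57 [255. 235.] [ 0.592 -0.104  0.025]
gear 0.78 [297. 174.] [ 0.469 -0.191  0.06 ]
gear 0.72 [320. 147.] [ 0.468 -0.373  0.06 ]
piston 0.59 [245. 186.] [ 0.588 -0.122  0.025]
conrod 0.7 [298. 171.] [ 0.492 -0.267  0.025]
[ 0.21102688 -0.50787229  0.23131897] [[ 0.923  0.384  0.   ]
 [ 0.384 -0.923  0.   ]
 [ 0.    -0.    -1.   ]] [ 0.26134768 -0.38239582 -0.28722362] 0.08557474938000019 1.0
```

View pics/c.png

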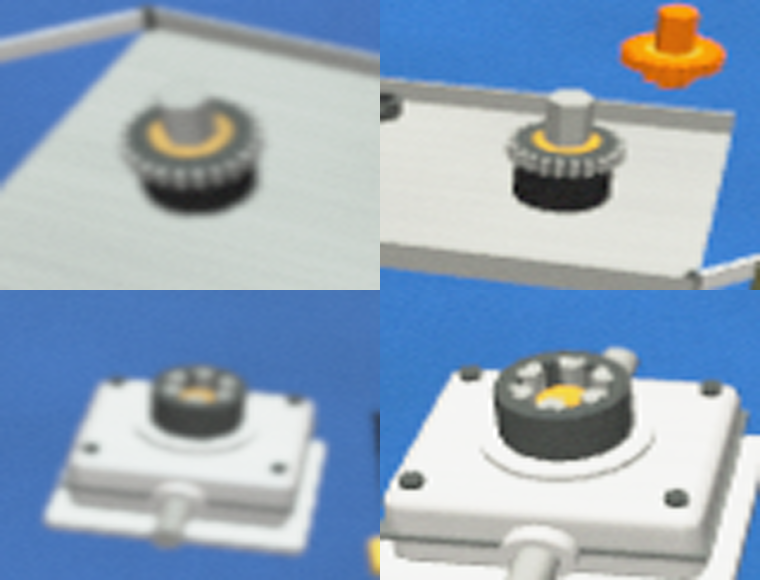

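The gear head is near (0.478,-0.219,0.068) and the hub near (0.519,0.195,0.1). I'll move over the gear and look with the wrist camera.

```bash
python3 -m crank '[5,3.7,-1.7,0,0, 5,3.7,-1.7,0,0, 5,3.7,-1.7,0,0, 5,3.7,-1.7,0,0, 5,3.7,-1.7,0,0, 5,3.7,-1.7,0,0, 5,3.7,-1.7,0,0, 5,3.7,-1.7,0,0]'; python3 -m crank '[5,2.5,-1.0,0,0, 5,2.5,-1.0,0,0, 5,0,0,0,0, 5,0,0,0,0, 5,0,0,0,0, 5,0,0,0,0, 5,0,0,0,0, 5,0,0,0,0]'
python3 - <<'E'
from h import *
p=optics.get_image("wrist");save(p,"w1.png")
for q in("gear_head","stand_top"):
  for r in spotter.look_for(p,q)[:3]:
    px=np.array(r["at"])*[512,384];print(q,round(r["score"],2),px.round(),onz(p,px,.087 if q=="gear_head" else .039).round(4))
s=env.observe();print(s["position"],np.round(s["tool_rot"],3).tolist(),s["ft_force"],s["time_s"])
E
```

```text
time_s: 1.67
position: [0.4332, -0.267, 0.2315]
tool_rot: [[0.924, 0.384, 0.0], [0.384, -0.924, -0.0], [0.0, 0.0, -1.0]]
ft_force: [-0.1, -0.8, 0.0]
grip_width: 0.0503
gripper_force: 0.0
time_s: 2.33
position: [0.4702, -0.2318, 0.2314]
tool_rot: [[0.924, 0.382, 0.0], [0.382, -0.924, -0.0], [0.0, 0.0, -1.0]]
ft_force: [-0.5, -0.3, -0.6]
grip_width: 0.0506
gripper_force: 0.0
gear_head 0.98 [406. 222.] [ 0.4882 -0.3845  0.087 ]
gear_head 0.76 [237. 159.] [ 0.4823 -0.2106  0.087 ]
stand_top 0.72 [ 29. 136.] [0.4122 0.0074 0.039 ]
[ 0.47046718 -0.23141952  0.23136388] [[0.924, 0.383, 0.0], [0.383, -0.924, -0.0], [0.0, 0.0, -1.0]] [ 0.14031317 -0.39877743 -0.2058721 ] 2.4833
```

View pics/w1.png

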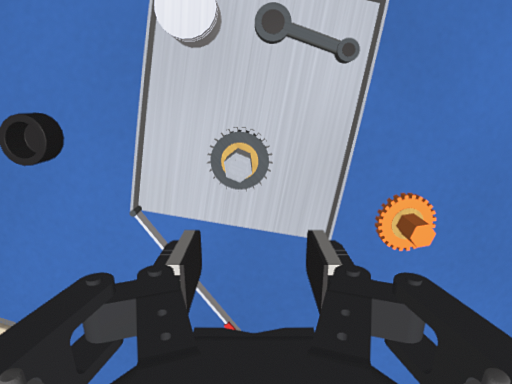

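Wrist view: gear at (239,160), its hex top slightly up-left; the pads stand at (190,255) and (322,255); the orange decoy is at (408,222). I'll fit the hexagon by edge contrast.

```bash
cat >> h.py <<'E'
def hexa(p,z,r,x,y,yaw,n=12):
    c=[(x+r*np.cos(np.radians(yaw+30+60*k)),y+r*np.sin(np.radians(yaw+30+60*k)),z) for k in range(7)]
    c=np.array(c); return np.vstack([c[k]+(c[k+1]-c[k])*np.linspace(.08,.92,n)[:,None] for k in range(6)])
def fithex(p,x0,y0,z,R=.024/np.sqrt(3)):
    g=cv2.GaussianBlur(cv2.cvtColor(p["color"],cv2.COLOR_RGB2LAB).astype(np.float32),(0,0),.7)
    def samp(q): return cv2.remap(g,q[:,0].astype(np.float32)[None],q[:,1].astype(np.float32)[None],cv2.INTER_LINEAR)[0]
    def sc(v):
        i=samp(proj(p,hexa(p,z,R-.0012,*v)));o=samp(proj(p,hexa(p,z,R+.0012,*v)))
        return -np.minimum(np.linalg.norm(i-o,axis=1),60).mean()+.3*i.std(axis=0).sum()
    from scipy.optimize import minimize
    best=min(((sc((x0+dx,y0+dy,a)),(x0+dx,y0+dy,a)) for dx in np.arange(-.008,.0081,.002) for dy in np.arange(-.008,.0081,.002) for a in range(0,60,4)))
    m=minimize(sc,best[1],method="Nelder-Mead",options=dict(initial_simplex=[np.array(best[1])+d for d in ([0,0,0],[.001,0,0],[0,.001,0],[0,0,3])]))
    return m.x,m.fun
E
python3 - <<'E'
from h import *
p=optics.get_image("wrist")
v,f=fithex(p,.482,-.2106,.087);print(v,f)
im=cv2.resize(p["color"][115:205,180:300,::-1],None,fx=6,fy=6,interpolation=cv2.INTER_CUBIC)
for q in proj(p,hexa(p,.087,.024/3**.5,*v)): cv2.circle(im,tuple(int(t) for t in ((q-[180,115])*6+3)),1,(0,0,255),-1)
t=np.radians(np.arange(0,360,4));
for q in proj(p,np.c_[v[0]+.034*np.cos(t),v[1]+.034*np.sin(t),0*t+.051]): cv2.circle(im,tuple(int(t) for t in ((q-[180,115])*6+3)),1,(0,255,0),-1)
cv2.imwrite("pics/h1.png",im)
E
```

```text
[ 0.47543901 -0.21382852 -1.34808813] -52.57133483886719
```

View pics/h1.png

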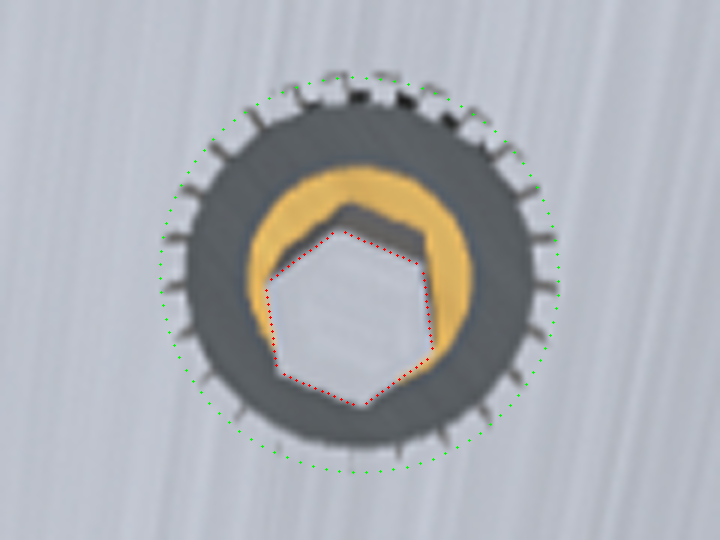

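```bash
python3 -m crank '[5,1.13,-1.44,0,0, 5,0,0,0,-0.108, 5,0,0,3.5,0, 5,0,0,3.5,0, 5,0,0,3.0,0, 5,0,0,0,0, 5,0,0,0,0, 5,0,0,0,0]'
python3 - <<'E'
from h import *
p=optics.get_image("wrist");save(p,"w2.png")
v,f=fithex(p,.4754,-.2138,.087);print(v,f)
s=env.observe();print(s["position"],np.round(s["tool_rot"],3).tolist())
R=np.array(s["tool_rot"]);print("tool dx",R.T@(np.array([v[0],v[1],.087])-s["position"]),"yaw y",np.degrees(np.arctan2(R[1,1],R[0,1])))
E
```

```text
time_s: 3.2
position: [0.4764, -0.2141, 0.1331]
tool_rot: [[0.877, 0.481, 0.002], [0.481, -0.877, -0.002], [0.001, 0.002, -1.0]]
ft_force: [-0.3, -1.0, -0.4]
grip_width: 0.0499
gripper_force: 0.0
[ 0.47564596 -0.21376712  0.22102574] -56.2657585144043
[ 0.47652621 -0.21413211  0.13340627] [[0.877, 0.481, 0.003], [0.481, -0.877, -0.002], [0.002, 0.003, -1.0]]
tool dx [-0.00066738 -0.00090262  0.04640248] yaw y -61.24811481138539
```

View pics/w2.png

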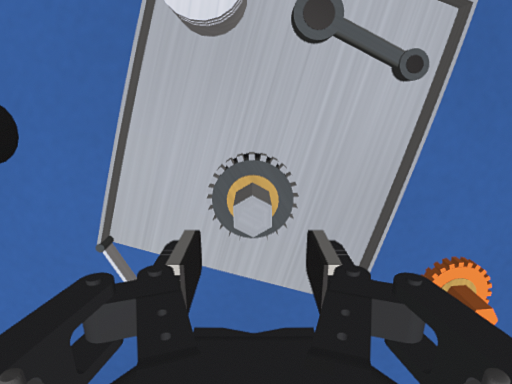

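Head at (252,215), centred between the pads. I descend and grip.

```bash
python3 -m crank '[5,-0.06,-0.09,3,-0.02, 5,0,0,3,0, 5,0,0,1.8,0, 5,0,0,0,0, 5,0,0,0,0, 5,0,0,0,0, 5,0,0,0,0, 5,0,0,0,0]'; python3 -m crank '[2,0,0,0,0, 2,0,0,0,0, 2,0,0,0,0, 2,0,0,0,0, 2,0,0,0,0, 2,0,0,0,0, 2,0,0,0,0, 2,0,0,0,0]' 80
```

```text
time_s: 3.92
position: [0.4753, -0.2134, 0.0548]
tool_rot: [[0.867, 0.498, 0.002], [0.498, -0.867, -0.002], [0.001, 0.003, -1.0]]
ft_force: [-0.3, 1.0, -0.2]
grip_width: 0.0498
gripper_force: 0.0
time_s: 4.58
position: [0.475, -0.2132, 0.0541]
tool_rot: [[0.867, 0.499, 0.001], [0.499, -0.867, -0.001], [0.001, 0.001, -1.0]]
ft_force: [0.3, -0.2, 5.7]
grip_width: 0.0227
gripper_force: 79.1
```

```bash
python3 -m crank '[2,0,0,-2,0, 2,0,0,-4,0, 2,0,0,-4,0, 2,0,0,-4,0, 2,0,0,-2,0, 2,0,0,0,0, 2,0.8,-1.6,0,0, 2,1.6,-3.2,0,0]';python3 -m crank '[2,1.8,-3.5,0,0, 2,1.8,-3.5,0,0, 2,1.8,-3.5,0,0, 2,1.8,-3.5,0,0, 2,1.8,-3.5,0,0, 2,1.8,-3.5,0,0, 2,1.8,-3.5,0,0, 2,1.8,-3.5,0,0]'; python3 -m crank '[2,0.2,-0.4,0,0, 2,0,0,0,0, 2,0,0,0,0, 2,0,0,0,0, 2,0,0,0,0, 2,0,0,0,0, 2,0,0,0,0, 2,0,0,0,0]'
python3 - <<'E'
from h import *
p=optics.get_image("wrist");save(p,"w3.png")
for r in spotter.look_for(p,"hub_mouth")[:3]:
    px=np.array(r["at"])*[512,384];print(round(r["score"],2),px.round(),onz(p,px,.1).round(4))
s=env.observe();print(s["ft_force"])
E
```

```text
time_s: 5.25
position: [0.4712, -0.1609, 0.2116]
tool_rot: [[0.869, 0.495, -0.002], [0.495, -0.869, 0.0], [-0.001, -0.001, -1.0]]
ft_force: [-0.1, 1.9, -4.4]
grip_width: 0.023
gripper_force: 80.1
time_s: 5.92
position: [0.4554, 0.157, 0.2115]
tool_rot: [[0.867, 0.498, -0.003], [0.498, -0.867, -0.0], [-0.003, -0.001, -1.0]]
ft_force: [0.5, -0.8, -2.6]
grip_width: 0.0229
gripper_force: 80.1
time_s: 6.58
position: [0.4566, 0.1591, 0.2133]
tool_rot: [[0.867, 0.498, 0.0], [0.498, -0.867, -0.0], [0.0, 0.0, -1.0]]
ft_force: [-0.4, -0.3, -3.3]
grip_width: 0.0229
gripper_force: 80.3
0.91 [257.  95.] [0.5223 0.1938 0.1   ]
0.54 [501. 294.] [ 0.4837 -0.102   0.1   ]
0.39 [255.  99.] [0.5192 0.1936 0.1   ]
[ 0.22779909  0.48600988 -3.5648796 ]
```

View pics/w3.png

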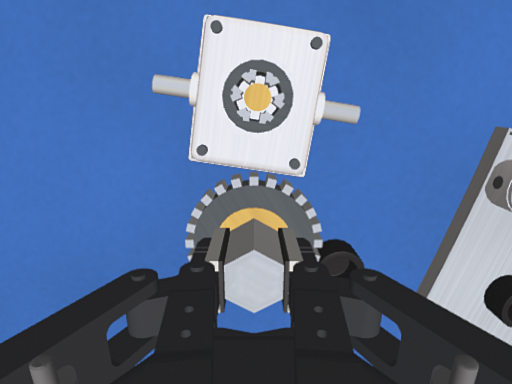

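Gear is held with its hex flat against the pads at (255,280); the hub is at (257,97). I'll fit the hub circle and slot angle, and the held head.

```bash
cat >> h.py <<'E'
def circ(x,y,z,r,n=72,a=None):
    t=np.radians(np.arange(n)*360/n) if a is None else np.radians(a)
    return np.c_[x+r*np.cos(t),y+r*np.sin(t),0*t+z]
def fithub(p,x0,y0):
    from scipy.optimize import minimize
    g=cv2.GaussianBlur(cv2.cvtColor(p["color"],cv2.COLOR_RGB2GRAY).astype(np.float32),(0,0),.7)
    S=lambda q:cv2.remap(g,q[:,0].astype(np.float32)[None],q[:,1].astype(np.float32)[None],cv2.INTER_LINEAR)[0]
    f=lambda v:-np.clip(S(proj(p,circ(*v,.1,.0295)))-S(proj(p,circ(*v,.1,.0265))),0,60).mean()
    b=min((f((x0+i,y0+j)),x0+i,y0+j) for i in np.arange(-.008,.0081,.001) for j in np.arange(-.008,.0081,.001))
    m=minimize(f,b[1:],method="Nelder-Mead",options=dict(initial_simplex=[b[1:],(b[1]+.001,b[2]),(b[1],b[2]+.001)]))
    x,y=m.x; a=np.arange(0,360,2.)
    prof=S(proj(p,circ(x,y,.1,.0165,a=a))); c=(prof*np.exp(-6j*np.radians(a))).mean()
    return x,y,m.fun,np.degrees(-np.angle(c.conj()))/-6%60 if 0 else np.degrees(np.angle((prof*np.exp(6j*np.radians(a))).mean()))/6,abs(c),prof.reshape(6,30).mean(0).round()
E
python3 - <<'E'
from h import *
p=optics.get_image("wrist");h=fithub(p,.5207,.1938);print(h)
s=env.observe();R=np.array(s["tool_rot"]);P=np.array(s["position"])
v,f=fithex(p,P[0],P[1],P[2]+.033);print(v,f,"tool",R.T@(np.r_[v[:2],P[2]]-P), "tool x yaw",np.degrees(np.arctan2(R[1,0],R[0,0])))
im=cv2.resize(p["color"][55:140,200:315,::-1],None,fx=6,fy=6,interpolation=cv2.INTER_CUBIC)
def dr(Q,c):
  for q in proj(p,Q): cv2.circle(im,tuple(int(t) for t in ((q-[200,55])*6+3)),1,c,-1)
dr(circ(h[0],h[1],.1,.028),(0,255,0));dr(circ(h[0],h[1],.1,.0125),(255,0,255))
for k in range(6):
  a=np.radians(h[3]+60*k);u=np.array([np.cos(a),np.sin(a)]);n=np.array([-u[1],u[0]])
  dr(np.array([[*(h[0:2]+u*r+n*w),.1] for r in np.linspace(.012,.0185,9) for w in(-.004,.004)]),(0,0,255))
cv2.imwrite("pics/hub.png",im)
E
```

```text
(np.float64(0.5217), np.float64(0.1928), np.float64(-60.0), np.float64(-8.326209109379269), np.float64(14.701329286896913), array([199., 198., 191., 178., 159., 148., 150., 152., 155., 155., 155.,
       156., 152., 151., 149., 144., 144., 153., 171., 188., 197., 199.,
       199., 198., 198., 199., 199., 200., 199., 199.], dtype=float32))
[ 0.45741792  0.15982968 -0.27152154] -58.44383239746094 tool [9.37854809e-04 9.38939461e-05 9.14515288e-08] tool x yaw 29.87704299610154
```

View pics/hub.png

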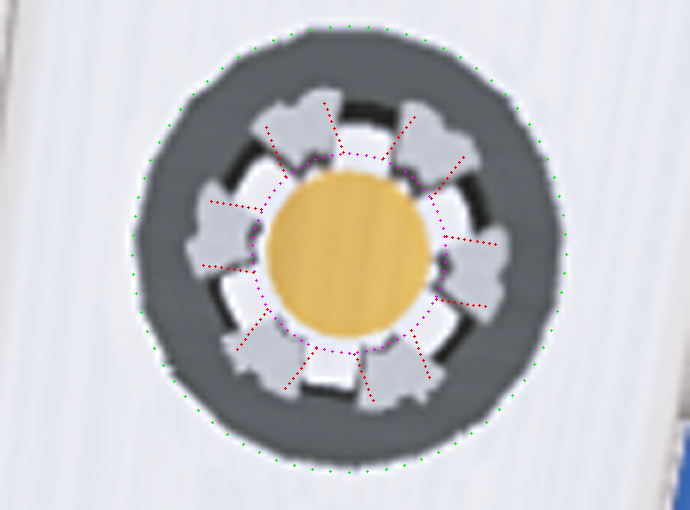

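The silver tabs are the lands; the slots are the gaps between them (dark/white, e.g. (365,130), (328,375)). I'll refine using a rectified mask of the silver.

```bash
cat >> h.py <<'E'
def hubfit2(p,x0,y0,name=None):
    k=np.arange(-35,35.01,.125)/1000; X,Y=np.meshgrid(x0+k,y0-k)
    q=proj(p,np.c_[X.ravel(),Y.ravel(),0*X.ravel()+.1]).astype(np.float32).reshape(*X.shape,2)
    im=cv2.remap(p["color"],q[...,0],q[...,1],cv2.INTER_CUBIC); g=cv2.cvtColor(im,cv2.COLOR_RGB2GRAY)
    # outer circle: dark face hull
    d=((g<130)&(np.hypot(X-x0,Y-y0)<.033)).astype(np.uint8)
    d=cv2.morphologyEx(d,cv2.MORPH_OPEN,np.ones((5,5)))
    c=max(cv2.findContours(d,cv2.RETR_EXTERNAL,cv2.CHAIN_APPROX_NONE)[0],key=cv2.contourArea)
    (ex,ey),ax,_=cv2.fitEllipse(c); x=x0+(ex*.125-35)/1000; y=y0-(ey*.125-35)/1000
    r=np.hypot(X-x,Y-y); th=np.arctan2(Y-y,X-x)
    sil=(abs(g.astype(int)-199)<14)&(im.max(2).astype(int)-im.min(2)<25)&(r>.0135)&(r<.0215)
    yaw=np.degrees(np.angle(np.exp(6j*th[sil]).sum()))/6+30
    h=np.array([ (sil&(abs((np.degrees(th)-yaw-a+180)%60-0)<1)).sum() for a in range(0,60,2)])
    if name:
        im=im[:,:,::-1].copy()
        im[sil]=(0,0,255); cv2.imwrite("pics/"+name,im)
    return x,y,np.array(ax)*.125,yaw,h
E
python3 - <<'E'
from h import *
p=optics.get_image("wrist");print(hubfit2(p,.5212,.1935,"hr.png"))
for n in("scene","side"):
    p=optics.get_image(n);print(n,hubfit2(p,.5212,.1935)[:4])
E
```

```text
(0.5218265525817871, 0.19294041442871093, array([54.14812851, 54.33893967]), np.float64(21.44633123510282), array([ 16,  19,  21,  16,  20,  36,  66, 251, 565, 705, 770, 771, 755,
       638, 581, 582, 630, 724, 821, 761, 732, 623, 422, 154,  41,  21,
        15,  22,  19,  20]))
scene (0.5213022644042968, 0.19416685867309572, array([61.64981461, 67.00550079]), np.float64(30.0))
side (0.5205623008728028, 0.1939031410217285, array([57.41307449, 67.97684479]), np.float64(21.644316129590184))
```

View pics/hr.png

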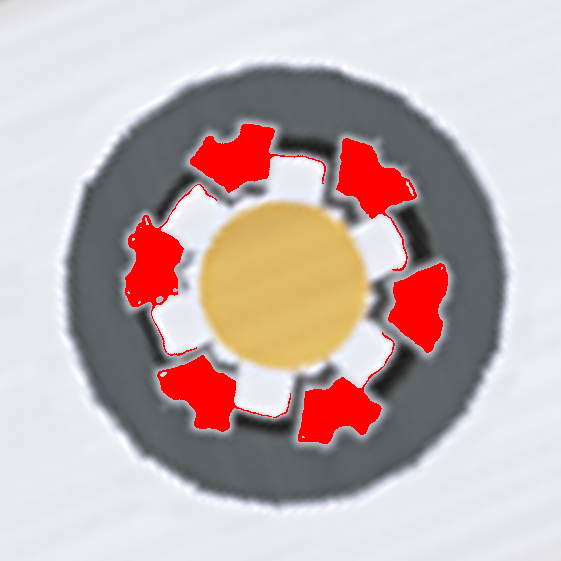

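```bash
python3 -m crank '[2,2.4,0.11,0,0, 2,2.4,0.11,0,0, 2,2.4,0.11,0,0, 2,0,0,2,0, 2,0,0,2,0, 2,0,0,0,0, 2,0,0,0,0, 2,0,0,0,0]'
python3 - <<'E'
from h import *
s=env.observe();R=np.array(s["tool_rot"]);P=np.array(s["position"]);print(P,s["ft_force"],np.round(s["q"],1),R.T@(np.r_[.5216,.1930,P[2]]-P),np.degrees(np.arctan2(R[1,0],R[0,0])))
p=optics.get_image("wrist");v,f=fithex(p,P[0],P[1],P[2]+.033);print(v,f)
b=[optics.get_image(n) for n in("scene","side")]
def cr(p):
    x,y=proj(p,np.array([.5216,.193,.13]))[0].astype(int);return cv2.resize(p["color"][y-45:y+45,x-45:x+45,::-1],(400,400),interpolation=cv2.INTER_CUBIC)
cv2.imwrite("pics/ab.png",np.hstack([cr(q) for q in b]))
E
```

```text
time_s: 7.55
position: [0.521, 0.1927, 0.1745]
tool_rot: [[0.867, 0.498, 0.002], [0.498, -0.867, 0.0], [0.002, 0.001, -1.0]]
ft_force: [-0.2, 0.0, -3.9]
grip_width: 0.0228
gripper_force: 80.1
[0.5210245  0.19268358 0.17450461] [-0.2214619   0.00728001 -3.87317169] [ 8.1 25.  79.   0.  75.9 68.2] [6.56634359e-04 1.24804026e-05 9.97412486e-07] 29.891393597417203
[ 0.52078604  0.1926091  -0.23843268] -58.134952545166016
```

View pics/ab.png

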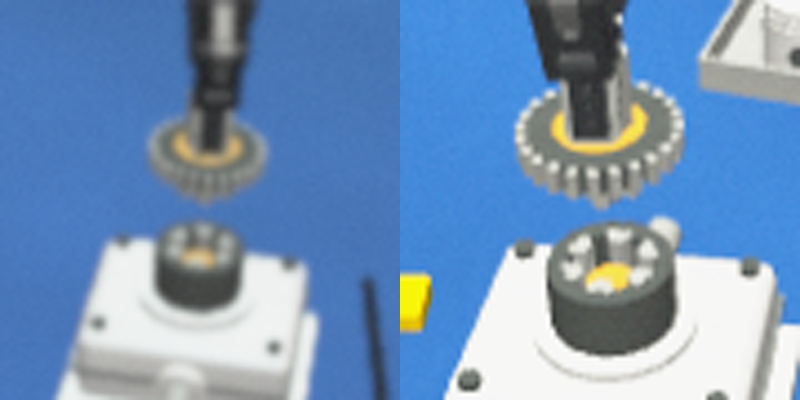

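Run:
```python
from h import *
for n in("scene","side"):
    p=optics.get_image(n);P=env.observe()["position"]
    c0=proj(p,np.array([.5216,.193,.13]))[0].astype(int)
    q=proj(p,np.array([[.5216,.193,.1],[P[0],P[1],P[2]-.0031],[P[0],P[1],P[2]-.0151],[P[0]+.01,P[1],P[2]-.0031],[P[0],P[1]+.01,P[2]-.0031]]))
    print(n,((q-c0+45)*400/90).round(0).tolist())
```

```text
scene [[198.0, 242.0], [205.0, 142.0], [204.0, 159.0], [220.0, 147.0], [213.0, 134.0]]
side [[206.0, 255.0], [196.0, 121.0], [198.0, 144.0], [176.0, 114.0], [182.0, 133.0]]
```

```bash
python3 -m crank '[2,0.03,0,2,0, 2,0,0,2,0, 2,0,0,0,0, 2,0,0,0,0, 2,0,0,0,0, 2,0,0,0,0, 2,0,0,0,0, 2,0,0,0,0]';  python3 -m crank '[2,0,0,0,-0.1, 2,0,0,0,-0.1, 2,0,0,0,-0.1, 2,0,0,0,-0.075, 2,0,0,0,0, 2,0,0,0,0, 2,0,0,0,0, 2,0,0,0,0]'
python3 - <<'E'
from h import *
s=env.observe();R=np.array(s["tool_rot"]);P=np.array(s["position"]);print(P,s["ft_force"],s["wrist_torque"],np.degrees(np.arctan2(R[1,0],R[0,0])))
for i in range(2):
  p=optics.get_image("wrist");v,f=fithex(p,P[0],P[1],P[2]+.033);print(v,f)
save(p,"w4.png")
E
```

```text
time_s: 8.47
position: [0.5209, 0.1928, 0.1335]
tool_rot: [[0.867, 0.498, 0.0], [0.498, -0.867, 0.0], [0.0, 0.0, -1.0]]
ft_force: [0.2, -0.2, -3.3]
grip_width: 0.0227
gripper_force: 83.0
time_s: 9.13
position: [0.5209, 0.1928, 0.1334]
tool_rot: [[0.625, 0.78, 0.0], [0.78, -0.625, 0.0], [0.0, 0.0, -1.0]]
ft_force: [-0.2, -0.7, -4.3]
grip_width: 0.0226
gripper_force: 83.1
[0.52085676 0.19281836 0.1333609 ] [-0.23713113 -0.72762518 -4.26914643] [0.04046209 0.00676173 0.0005699 ] 51.292542690319614
[ 0.52084266  0.19234154 21.10462427] -58.763370513916016
[ 0.52087596  0.19239124 21.222126  ] -58.76329803466797
```

Yaw 21.2° against a slot yaw of 21.45°, nose in the bore. I slide down gently and watch the force.

```bash
python3 -m crank '[2,0.06,0.02,0,-0.004, 2,0,0,0.2,0, 2,0,0,0.2,0, 2,0,0,0.2,0, 2,0,0,0,0, 2,0,0,0,0, 2,0,0,0,0, 2,0,0,0,0]'
```

```text
time_s: 9.9
position: [0.5215, 0.1931, 0.1274]
tool_rot: [[0.621, 0.784, 0.0], [0.784, -0.621, 0.0], [0.0, 0.0, -1.0]]
ft_force: [-0.1, 0.8, -3.6]
grip_width: 0.0226
gripper_force: 83.1
```

Meshed and entering freely. I continue against the spring.

```bash
python3 -m crank '[2,0,0,0.2,0, 2,0,0,0.2,0, 2,0,0,0.2,0, 2,0,0,0.2,0, 2,0,0,0,0, 2,0,0,0,0, 2,0,0,0,0, 2,0,0,0,0]' 110; python3 -m crank '[2,0,0,0.1,0, 2,0,0,0.1,0, 2,0,0,0.1,0, 2,0,0,0,0, 2,0,0,0,0, 2,0,0,0,0, 2,0,0,0,0, 2,0,0,0,0]'
```

```text
time_s: 10.57
position: [0.5217, 0.1932, 0.1198]
tool_rot: [[0.621, 0.784, 0.001], [0.784, -0.621, 0.0], [0.001, 0.001, -1.0]]
ft_force: [-0.9, 0.1, 5.0]
grip_width: 0.0221
gripper_force: 108.2
time_s: 11.23
position: [0.5217, 0.1932, 0.117]
tool_rot: [[0.621, 0.784, 0.001], [0.784, -0.621, 0.0], [0.001, 0.001, -1.0]]
ft_force: [-1.3, -0.0, 7.4]
grip_width: 0.0226
gripper_force: 108.2
```

```bash
python3 -m crank '[2,0,0,0.1,0, 2,0,0,0.1,0, 2,0,0,0.05,0, 2,0,0,0,0, 2,0,0,0,0, 2,0,0,0,0, 2,0,0,0,0, 2,0,0,0,0]'; python3 -m crank '[2,0,0,0.05,0, 2,0,0,0,0, 2,0,0,0.05,0, 2,0,0,0,0, 2,0,0,0,0, 2,0,0,0,0, 2,0,0,0,0, 2,0,0,0,0]'
```

```text
time_s: 11.9
position: [0.5217, 0.1932, 0.1146]
tool_rot: [[0.621, 0.784, 0.001], [0.784, -0.621, 0.0], [0.001, 0.001, -1.0]]
ft_force: [-2.2, -0.2, 7.8]
grip_width: 0.0223
gripper_force: 108.4
time_s: 12.57
position: [0.5217, 0.1933, 0.1143]
tool_rot: [[0.621, 0.784, 0.002], [0.784, -0.621, 0.0], [0.002, 0.001, -1.0]]
ft_force: [-4.5, -0.9, 13.9]
grip_width: 0.022
gripper_force: 109.8
```

```bash
python3 -m crank '[2,0,0,0.05,0, 2,0,0,0,0, 2,0,0,0.04,0, 2,0,0,0,0, 2,0,0,0,0, 2,0,0,0,0, 2,0,0,0,0, 2,0,0,0,0]'
python3 - <<'E'
from h import *
def cr(p):
    x,y=proj(p,np.array([.5216,.193,.11]))[0].astype(int);return cv2.resize(p["color"][y-35:y+35,x-35:x+35,::-1],(400,400),interpolation=cv2.INTER_CUBIC)
cv2.imwrite("pics/end.png",np.hstack([cr(optics.get_image(n)) for n in("scene","side")]))
E
```

```text
time_s: 13.23
position: [0.5217, 0.1933, 0.1143]
tool_rot: [[0.621, 0.784, 0.003], [0.784, -0.621, 0.0], [0.002, 0.002, -1.0]]
ft_force: [-7.0, -1.0, 21.6]
grip_width: 0.0227
gripper_force: 110.9
```

View pics/end.png

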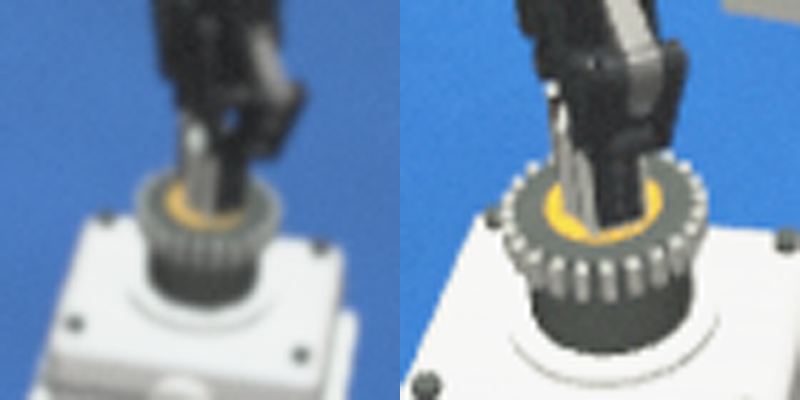

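The gear's disc sits flush on the hub in both views, held with about 22 N, and TCP z no longer drops. I'm handing in.

```bash
python3 -c "
from rig import env
print(env.close_job())"
```

```text
the job is handed in; nothing more can be done
None
```

The gear is meshed and pressed fully home on the hub, held there with about 22 N, and the job was handed in at about 13 s; the hand-in returned no verdict.

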